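# Fingertip check of a display housing's earthing strips

## Robot

A 6-joint arm with a two-finger parallel gripper is mounted at the origin on the work surface. World frame = base frame: x ahead of the robot, y to its left, z up, the work surface at z = 0. Lengths are in mm, angles in rad, forces in N, time in s.
With the tool pointing down it reaches from about 375 to 825 mm from the base axis. Payload 5.5 kg.
Tool frame: the origin (TCP) lies at the very end of the fingers, on their centre line; the grasp point (between the pads) lies 19 mm behind it; z points along the fingers, y is the line along which they close (so a half turn about z gives the same grasp; the last joint's range is limited). The gripper opens to 85 mm and grips with 20 to 120 N. Pads are 22 mm wide; open, the fingers measure 114 mm over their backs; the gripper's body (76 mm by 85 mm) begins 54 mm behind the grasp point. The pads swing forward as they close: fully open they stand 13 mm farther back than shut.
Start: joints at [-1.26, 0.314, -0.047, 1.21, 0, 1.571], TCP at [183.489, -571.25, 231.299] pointing down, gripper open.
Joint ranges: [-2.67, 2.67], [-0.69, 1.73], [-1.03, 1.25], [-2.08, 2.16], [-1.42, 1.45], [-3.14, 3.14]. Speed limits (rad/s): [2.39, 2.39, 3.01, 3.14, 3.14, 3.14].

## Interface

Orientations are given as a unit quaternion [w, x, y, z].
In Python, from bench import * gives the robot as it stands.
- The arm moves only by the tool play_rows, never from a script. Its argument "deltas" is one flat list of numbers, 6 for each row, row after row: the shift along the tool's x, y, z in units of 10 cm (1.0 is 10 cm), then the turn, a rotation vector about the tool's x, y, z in units of 45 degrees (1.0 is 45 degrees). In form: [tx, ty, tz, rx, ry, rz, tx, ty, tz, rx, ry, rz, ...]. A call has 1 to 5 rows; each row shifts and turns the commanded pose from where the row before left it, along the tool's axes as they then stand; what a row does not reach is not made up. A row lasts 1/10 s, in which the tool goes at most 50 mm and 8.59 degrees, less where a joint would pass 70% of its speed; a pose out of reach is approached as far as the arm can. A call with a number of a shift or a turn outside -1 to 1 is refused whole. A call with a gripper value outside its range is refused whole. "hand" is the closure, from 0 (fully open) to 1 (shut), set as the call begins (left out, the last holds). The fingers move at their own pace and stop on an object; "force" is the grip in N (left out, the last holds). Time passes only in rows, so rows that do not move let the fingers close. It gives the time, the measured TCP pose, the force, the opening and the grip force at its end, in the units of the state.
- state(): the state, without advancing time (a new reading comes with each control period).
- read_camera(name): name is "scene" or "top"; returns a dict with "image" (400x640x3 uint8, blue, green, red), "fx", "fy", "cx", "cy" (pixels), "T" (4x4, takes a point from camera to world coordinates). Camera axes: x right, y up, looking along -z (the intrinsics and any distortion apply to the point x, -y, -z); pixel columns grow to the right and rows downward; lengths in mm; the calibration is good to about 2 mm. A picture is of the moment at which its call begins. There is no depth.
- finish_job(): hands the job in; it is judged then, once.
The state is a dict: "t": time; "qpos": joint angles; "qvel": joint speeds; "tau": joint torques, N m; "tcp_pos": TCP position; "tcp_rot": TCP orientation; "contact_force": force on the tool from outside, world axes, zero at the start; "torque": the same for the moment, N m; "width": finger opening in mm; "gripper_force": force on a finger pad.
Only numpy, scipy, OpenCV 4.12 (cv2) and the standard library are available. Lean on these libraries where they do the work, as an engineer would, in place of code of your own. Each camera call takes 0.05 s, during which the arm holds its last target. There are 200 camera calls.

## Task

Run the fingertips lightly along the row of seven copper earthing strips on the aluminium display housing, from the green dot round the corner to the red dot, so that each strip dips a few millimetres in turn, none is pushed down near its stop and the housing is not shoved or lifted. Finish while holding: leave the fingertips resting on the last strip, by the red dot, keeping it and no other strip lightly dipped while the tester takes its reading. Nothing is picked up, and everything else on the housing and the bench stays where it is.

Things in the scene. Friction and masses are not known exactly. Their poses are not given: they have to be found in the camera images.
- housing: flat aluminium display housing, 216 (its x) x 180 (its y) x 30 mm high, about 1.8 kg, lying loose on the bench at any yaw; slides if pushed sideways with more than about 7 N. Origin under its centre, z up. On its flat top an L-shaped row of 7 copper strips, their two lines meeting at corner x 90, y -70 mm (no strip there). Dots 12 mm: green at (-96,-50) by strip 1, red at (90,80) by strip 7
- strip1 (a point): top centre of copper strip 1 of 7, at x -80, y -70 mm of the housing; 40 mm above the bench when free, moves down with the strip; its x runs along the line to the next. First strip, by the green dot. Each strip is a sprung copper leaf that moves only straight down: 42 mm long along its line, 12 mm wide, 2 mm gap to the next in line
- strip2 (a point): top centre of copper strip 2 of 7, at x -36, y -70 mm of the housing; 40 mm above the bench when free, moves down with the strip; its x runs along the line to the next. Every strip has a flat crown 14 mm long, 10 mm above the housing's top; from it ramps fall 5.5 mm over 14 mm fore and aft, so that shut fingertips held up to 4 mm below the free crowns slide on from strip to strip
- strip3 (a point): top centre of copper strip 3 of 7, at x 8, y -70 mm of the housing; 40 mm above the bench when free, moves down with the strip; its x runs along the line to the next. Springs, all alike: 0.6 N starts a dip, then 0.6 N per mm (2.4 N at 3 mm); travel 9 mm; a freed strip comes straight back up
- strip4 (a point): top centre of copper strip 4 of 7, at x 52, y -70 mm of the housing; 40 mm above the bench when free, moves down with the strip; its x runs along the line to the next. Last of the first line. A light touch is 3 mm below the free crowns; over 7 mm overstresses a strip
- strip5 (a point): top centre of copper strip 5 of 7, at x 90, y -38 mm of the housing; 40 mm above the bench when free, moves down with the strip; its x runs along the line to the next. First of the second line, which runs along the housing's +y; reach it by way of the corner
- strip6 (a point): top centre of copper strip 6 of 7, at x 90, y 6 mm of the housing; 40 mm above the bench when free, moves down with the strip; its x runs along the line to the next. 
- strip7 (a point): top centre of copper strip 7 of 7, at x 90, y 50 mm of the housing; 40 mm above the bench when free, moves down with the strip; its x runs along the line to the next. Last strip, by the red dot
- standoff: upright brass standoff on the housing's cover, 16 mm across, 34 mm tall; origin under its centre
- parts_tray: small yellow open tray on the housing's cover, 60 x 45 x 22 mm; origin under its centre
- power_driver: red and black electric screwdriver lying on the bench, 36 mm thick, reaching 80 mm back and 150 mm forward (its x) from its origin, which lies on its underside
- orange_driver: orange-handled screwdriver lying on the bench along its x, about 200 mm long, under 40 mm high
- screw_box: yellow box of screws, 100 x 75 x 35 mm; origin under its centre
- tape_roll: roll of amber tape lying flat, 90 mm across, 22 mm high; origin under its centre
- bracket: steel angle bracket, 90 x 50 mm, 33 mm high; origin under the centre of its flat leg

How it is judged:
By the outcome, as a careful person would: the job done as asked, in the order asked, and still so for the second after the job is handed in, while the arm keeps its last pose, push and grip.
It also fails if it takes over 40 s, if anything falls off the work surface, if the arm or the gripper's body presses on something with over 40 N, if the wrist force passes 120 N, or if a joint passes its speed limit or range.

## Working session

There is one attempt and no reset: what is moved stays moved. The work goes in short steps, Python scripts to look and compute and a tool call to move; the robot and the scene stay as the last step left them, time stands still between calls to the robot, and variables do not carry over. Pictures are saved under pics/ and viewed, at most 10 in all, crops included, and the job is handed in when it is done.

Besides the shell and the picture viewer there is one more tool, called as name(argument=value, ...), one argument or row to a line, values as JSON. play_rows: Moves the arm, as the interface text tells. Its arguments: {"type":"object","properties":{"deltas":{"type":"array","items":{"type":"number","minimum":-1,"maximum":1}},"hand":{"type":"number"},"force":{"type":"number"}},"required":["deltas"]}

```bash
mkdir -p pics; python3 - <<'E'
from bench import *
import cv2,numpy as np
for n in("scene","top"):
    c=read_camera(n);cv2.imwrite(f"pics/{n}0.png",c["image"]);print(n,c["fx"],c["fy"],c["cx"],c["cy"],np.round(c["T"],3).tolist(),[k for k in c])
s=state();print(s)
E
```

```text
scene 381.92845254268764 381.92845254268764 323.98364501986816 200.6594275468669 [[-0.766, -0.351, 0.539, 1092.132], [0.643, -0.434, 0.631, 656.492], [0.012, 0.83, 0.558, 608.785], [0.0, 0.0, 0.0, 1.0]] ['image', 'fx', 'fy', 'cx', 'cy', 'T']
top 389.2103523030349 389.2103523030349 317.91786136846065 197.41907892261705 [[0.014, 0.991, -0.13, 399.026], [-1.0, 0.014, -0.001, -3.418], [0.001, 0.13, 0.992, 1331.693], [0.0, 0.0, 0.0, 1.0]] ['image', 'fx', 'fy', 'cx', 'cy', 'T']
{'t': 0.1, 'qpos': array([-1.25998845e+00,  3.14152392e-01, -4.79377702e-02,  1.21018392e+00,
       -1.82956858e-05,  1.57081838e+00]), 'qvel': array([-0.00056146, -0.00086111,  0.00360038,  0.00020522,  0.00027843,
       -0.00079496]), 'tau': array([-4.51610422e-04, -5.40765882e+01,  3.40541589e+01,  1.11918419e-02,
        6.17820069e-05,  1.71985306e-05]), 'tcp_pos': array([ 183.340928  , -570.78680453,  230.54062916]), 'tcp_rot': array([-7.28557899e-04,  9.87950526e-01,  1.54768255e-01, -1.23408771e-04]), 'contact_force': array([-0.67543099, -0.08907863, -0.35283876]), 'torque': array([-0.03103134, -0.03575778, -0.00590811]), 'gripper_force': 0.0, 'width': 85.57016863164328}
```

View pics/scene0.png

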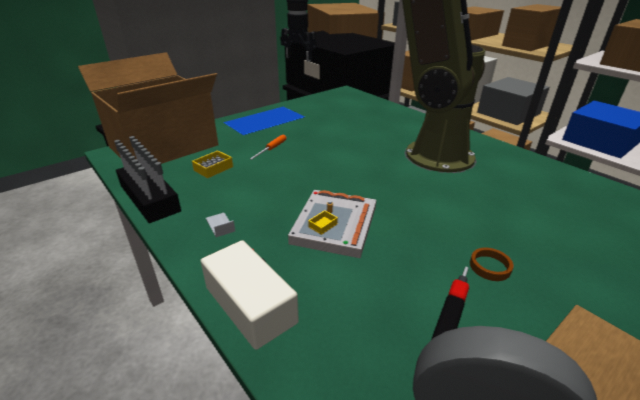

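View pics/top0.png

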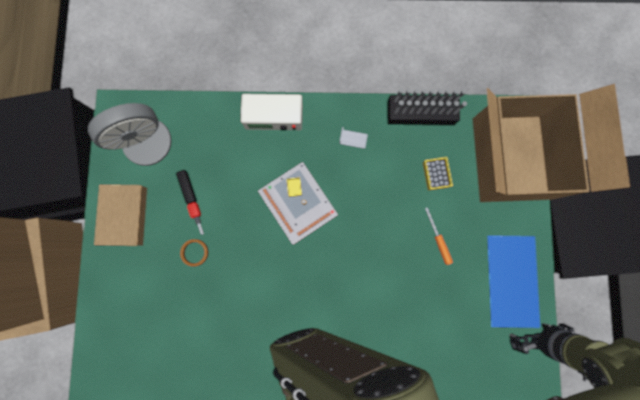

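The housing is at about (298,202) in top and (335,220) in scene. The copper lines run along its lower-left and lower-right edges in the top view. I'll zoom in to see the dots.

```bash
python3 - <<'E'
import cv2,numpy as np
a=cv2.imread("pics/top0.png")[150:255,245:350];b=cv2.imread("pics/scene0.png")[180:265,280:385]
f=lambda i:cv2.resize(i,None,fx=5,fy=5,interpolation=cv2.INTER_CUBIC)
cv2.imwrite("pics/ct.png",f(a));cv2.imwrite("pics/cs.png",f(b))
E
```

```text
(no output)
```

View pics/ct.png

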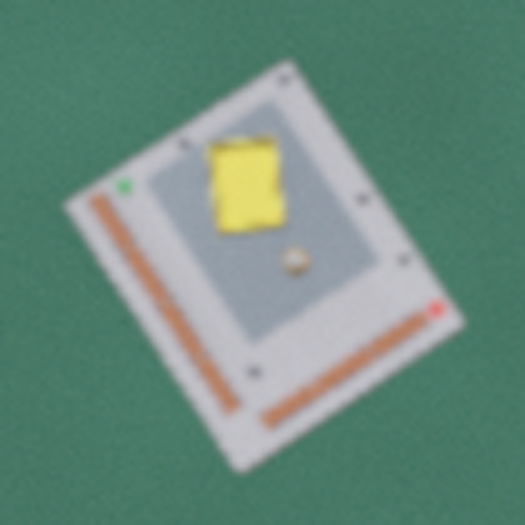

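View pics/cs.png

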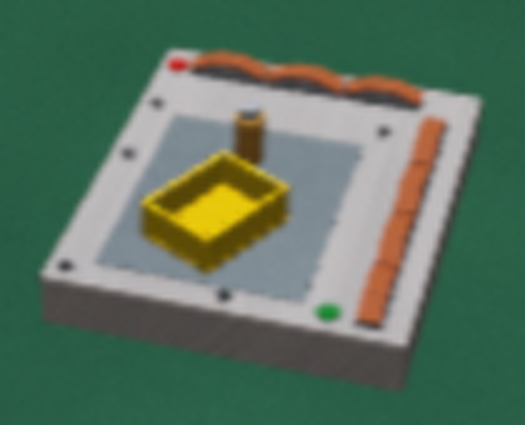

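Top crop: green dot at (124,187), red dot at (437,310), row corner at (241,471). Scene crop: green at (328,312), red at (178,65). So the row runs down the left side and then to the lower right in the top view. Next I'll solve for the pose.

```bash
cat > h.py <<'E'
import numpy as np,cv2
from bench import *
def ray(c,u,v,z):
    T=np.array(c["T"]);d=T[:3,:3]@[(u-c["cx"])/c["fx"],-(v-c["cy"])/c["fy"],-1];o=T[:3,3]
    return (o+d*(z-o[2])/d[2])[:2]
def cen(m):
    n,l,s,c=cv2.connectedComponentsWithStats(m.astype(np.uint8));i=1+np.argmax(s[1:,4]);return c[i],s[i,4]
def fit(L,W):
    L,W=np.array(L),np.array(W);a=L-L.mean(0);b=W-W.mean(0)
    y=np.arctan2((a[:,0]*b[:,1]-a[:,1]*b[:,0]).sum(),(a*b).sum());R=np.array([[np.cos(y),-np.sin(y)],[np.sin(y),np.cos(y)]])
    t=W.mean(0)-R@L.mean(0);return y,t,W-(L@R.T+t)
E
python3 - <<'E'
from h import *
for n,(x0,x1,y0,y1) in dict(top=(250,345,155,250),scene=(280,385,185,260)).items():
    c=read_camera(n);im=c["image"].astype(int);B,G,R=[im[...,i] for i in range(3)]
    w=np.zeros(B.shape,bool);w[y0:y1,x0:x1]=1
    h=cv2.cvtColor(c["image"],cv2.COLOR_BGR2HSV).astype(int)
    hs=cen(w&~((h[...,0]>65)&(h[...,0]<95)&(h[...,1]>60)))
    dot=cv2.morphologyEx((w&~((h[...,0]>65)&(h[...,0]<95)&(h[...,1]>60))).astype(np.uint8),cv2.MORPH_CLOSE,np.ones((9,9)))
    inner=cv2.erode(dot,np.ones((5,5)))>0
    g=cen(inner&(G-R>35)&(G-B>15));r=cen(w&(R-G>70)&(abs(G-B)<22))
    cop=w&(h[...,0]<13)&(R-B>45)&(G-B>12)
    P=[ray(c,*g[0],30),ray(c,*r[0],30)]
    print(n,"g",g,P[0],"r",r,P[1],"dist",np.hypot(*(P[0]-P[1])),"exp",np.hypot(186,130))
    y,t,e=fit([(-96,-50),(90,80)],P);print("yaw",y,np.round(t,1))
    if n=="top":
        co,_=cv2.findContours(dot,cv2.RETR_EXTERNAL,cv2.CHAIN_APPROX_NONE);k=max(co,key=cv2.contourArea)
        q=np.array([ray(c,*p[0],30) for p in k],np.float32);m=cv2.minAreaRect(q);print(m,np.round(cv2.boxPoints(m),1).tolist())
    n_,l,s,cc=cv2.connectedComponentsWithStats(cop.astype(np.uint8))
    for i in range(1,n_):
        if s[i,4]>25:
            pts=np.array([ray(c,u,v,38.) for v,u in np.argwhere(l==i)],np.float32);Rm=np.array([[np.cos(y),-np.sin(y)],[np.sin(y),np.cos(y)]])
            lo=(pts-t)@Rm;print("cop",s[i,4],lo.mean(0),lo.min(0),lo.max(0))
E
```

```text
top g (array([269.4, 186.8]), np.int32(5)) [603.21978456 162.84860116] r (array([331.5, 211.5]), np.int32(4)) [522.33178801 -48.15060613] dist 225.9724174799621 exp 226.92730113408567
yaw -2.5468773101195095 [551.9  68.1]
((551.8250122070312, 67.1378173828125), (223.17784118652344, 186.83807373046875), 34.331581115722656) [[407.0, 81.30000305175781], [512.4000244140625, -72.9000015258789], [696.7000122070312, 52.900001525878906], [591.2999877929688, 207.1999969482422]]
cop 110 [-12.41552647 -69.35078314] [-97.62178397 -73.20086874] [ 70.57179098 -65.43858981]
cop 92 [90.4750976  7.4021268] [ 86.13984746 -54.99097196] [94.87518939 69.32952422]
scene g (array([345.        , 241.84615385]), np.int32(13)) [605.70912631 164.60553417] r (array([315.28571429, 192.42857143]), np.int32(7)) [525.03434049 -46.13039007] dist 225.65028436063866 exp 226.92730113408567
yaw -2.5464126991492253 [554.5  70. ]
cop 128 [86.61948323  3.99080273] [ 75.87918368 -58.64900675] [96.3137153  69.43268532]
cop 213 [-26.95345784 -70.1852682 ] [-107.01573193  -76.74577729] [ 67.09012035 -63.809944  ]
```

play_rows(
  deltas=[0,0,0,0,0,-0.182,0,0,0,0,0,-0.182,0,0,0,0,0,0,0,0,0,0,0,0],
  hand=1,
  force=40,
)

```text
t: 0.6
tcp_pos: [183.4, -571.1, 231.1]
tcp_rot: [-0.0, 0.956, 0.292, -0.0]
contact_force: [0.8, 0.5, -0.5]
width: 28.1
gripper_force: 0.0
```

```bash
cat >> h.py <<'E'
from scipy.spatial.transform import Rotation as Ro
YAW,C=-2.545,np.array([552.8,68.3])
HR=np.array([[np.cos(YAW),-np.sin(YAW)],[np.sin(YAW),np.cos(YAW)]])
def rep(hx=None,hy=None,z=None):
    s=state();w,x,y,q=s["tcp_rot"];R=Ro.from_quat([x,y,q,w]).as_matrix();p=s["tcp_pos"]
    print("t",s["t"],"p",np.round(p,1),"house",np.round(HR.T@(p[:2]-C),1),"F",np.round(s["contact_force"],2),"w",round(s["width"],1),"j",np.round(s["qpos"],2))
    T=np.array([[-HR[0,0],HR[0,1],0],[-HR[1,0],HR[1,1],0],[0,0,-1]])
    print("turn",np.round(Ro.from_matrix(R.T@T).as_rotvec()/np.pi*4,3))
    if hx is not None:
        g=np.r_[C+HR@[hx,hy],z];print("goal",g.round(1),"delta/100",np.round(T.T@(g-p)/100,3))
E
python3 -c "
from h import *
rep(-84,-70,90)"
```

```text
t 0.6 p [ 183.4 -571.1  231.1] house [664.8 321.5] F [ 0.78  0.52 -0.53] w 28.1 j [-1.26  0.31 -0.05  1.21 -0.    1.29]
turn [-0.    -0.    -0.004]
goal [583.  173.4  90. ] delta/100 [ 7.488 -3.915  1.411]
```

play_rows(
  deltas=[0.37,-0.19,0,0,0,0,0.37,-0.19,0,0,0,0,0.37,-0.19,0,0,0,0,0.37,-0.19,0,0,0,0,0.37,-0.19,0,0,0,0],
)

```text
t: 1.1
tcp_pos: [283.6, -387.3, 231.3]
tcp_rot: [0.0, 0.956, 0.292, 0.0]
contact_force: [1.0, -0.0, -0.0]
width: -0.1
gripper_force: 0.0
```

play_rows(
  deltas=[0.37,-0.19,0,0,0,0,0.37,-0.19,0,0,0,0,0.37,-0.19,0,0,0,0,0.37,-0.19,0,0,0,0,0.37,-0.19,0,0,0,0],
)

```text
t: 1.6
tcp_pos: [383.4, -204.7, 231.5]
tcp_rot: [0.0, 0.956, 0.292, 0.0]
contact_force: [0.7, -0.3, 0.2]
width: 0.0
gripper_force: 0.0
```

play_rows(
  deltas=[0.37,-0.19,0,0,0,0,0.37,-0.19,0,0,0,0,0.37,-0.19,0,0,0,0,0.37,-0.19,0,0,0,0,0.37,-0.19,0,0,0,0],
)

```text
t: 2.1
tcp_pos: [483.1, -21.9, 231.5]
tcp_rot: [0.0, 0.956, 0.293, 0.0]
contact_force: [-0.1, -1.0, 0.2]
width: -0.0
gripper_force: 0.0
```

play_rows(
  deltas=[0.37,-0.19,0,0,0,0,0.37,-0.19,0,0,0,0,0.37,-0.19,0,0,0,0,0.37,-0.19,0,0,0,0,0,0,0,0,0,0],
)

```text
t: 2.6
tcp_pos: [564.1, 126.5, 230.8]
tcp_rot: [-0.001, 0.956, 0.295, 0.001]
contact_force: [0.3, -0.4, 0.4]
width: 0.0
gripper_force: 0.0
```

```bash
python3 -c "
from h import *
rep(-84,-70,80)"
```

```text
t 2.6 p [564.1 126.5 230.8] house [-42.  -41.8] F [ 0.25 -0.35  0.35] w 0.0 j [ 0.22  0.27 -0.11  1.19  0.    2.76]
turn [-0.001 -0.002  0.002]
goal [583.  173.4  80. ] delta/100 [ 0.42  -0.282  1.508]
```

play_rows(
  deltas=[0.21,-0.14,0.3,0,0,0,0.21,-0.14,0.35,0,0,0,0,0,0.45,0,0,0,0,0,0.4,0,0,0,0,0,0,0,0,0],
)

```text
t: 3.1
tcp_pos: [576.1, 167.3, 75.7]
tcp_rot: [0.0, 0.956, 0.293, -0.005]
contact_force: [-0.1, -1.0, 0.0]
width: 0.2
gripper_force: 0.0
```

```bash
python3 -c "
from h import *
rep(-84,-70,45)
f=lambda i:cv2.resize(i,None,fx=4,fy=4,interpolation=cv2.INTER_CUBIC)
a=read_camera('top')['image'][150:255,245:350];b=read_camera('scene')['image'][160:265,280:375]
cv2.imwrite('pics/m1.png',np.hstack([f(a),f(b)]))"
```

```text
t 3.1 p [576.1 167.3  75.7] house [-74.9 -68.8] F [-0.14 -1.    0.03] w 0.2 j [ 0.28  0.43 -0.26  0.9  -0.    2.83]
turn [-0.004  0.013 -0.002]
goal [583.  173.4  45. ] delta/100 [ 0.091 -0.012  0.307]
```

View pics/m1.png

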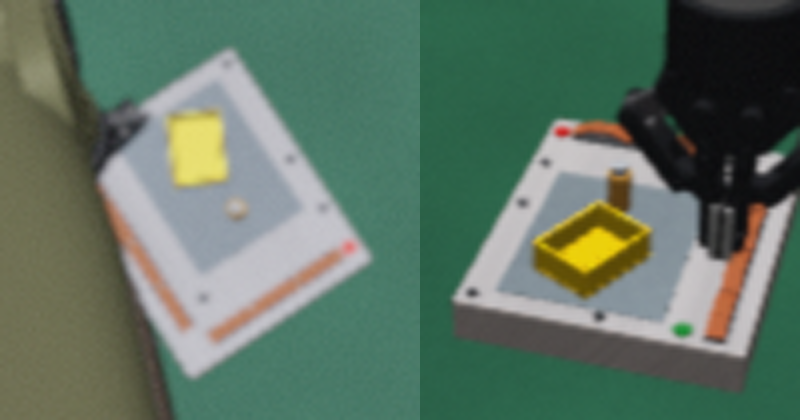

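The shut fingertips hang over the line of strip 1, with the tip at about (720,252) in the composite, which is scene pixel (355,223). Everything else is undisturbed. I'll check the camera bias against this known TCP.

play_rows(
  deltas=[0.04,-0.01,0.1,0,0.01,0,0,0,0,0,0,0],
)

```text
t: 3.4
tcp_pos: [585.3, 172.5, 72.6]
tcp_rot: [-0.001, 0.956, 0.294, 0.005]
contact_force: [0.5, -0.5, -0.2]
width: 0.0
gripper_force: 0.0
```

```bash
python3 -c "
from h import *
rep(-84,-70,45)
c=read_camera('scene');print(ray(c,355,223,75.7))"
```

```text
t 3.4 p [585.3 172.5  72.6] house [-85.4 -68. ] F [ 0.5  -0.52 -0.15] w 0.0 j [ 0.29  0.43 -0.26  0.87  0.    2.83]
turn [ 0.001 -0.014 -0.001]
goal [583.  173.4  45. ] delta/100 [-0.014 -0.02   0.276]
[580.64042774 168.51812981]
```

play_rows(
  deltas=[0,-0.01,0.05,0,0,0,0,-0.01,0.05,0,0,0,0,0,0.05,0,0,0,0,0,0.03,0,0,0,0,0,0,0,0,0],
)

```text
t: 3.95
tcp_pos: [582.3, 173.8, 52.5]
tcp_rot: [-0.001, 0.956, 0.294, 0.003]
contact_force: [0.4, -0.3, -0.2]
width: 0.2
gripper_force: 0.0
```

```bash
sed -i 's/552.8,68.3/552.0,67.8/' h.py; python3 -c "
from h import *
rep(-84,-70,41)"
```

```text
t 3.95 p [582.3 173.8  52.5] house [-84.6 -70.7] F [ 0.38 -0.25 -0.19] w 0.2 j [ 0.29  0.45 -0.28  0.83  0.    2.83]
turn [-0.001 -0.008  0.   ]
goal [582.2 172.9  41. ] delta/100 [-0.006  0.007  0.115]
```

play_rows(
  deltas=[0,0,0.03,0,-0.008,0,0,0,0.03,0,0,0,0,0,0.02,0,0,0,0,0,0,0,0,0,0,0,0,0,0,0],
)

```text
t: 4.45
tcp_pos: [582.9, 174.0, 45.3]
tcp_rot: [-0.0, 0.956, 0.294, 0.001]
contact_force: [0.6, 0.4, 0.7]
width: 0.3
gripper_force: 0.0
```

play_rows(
  deltas=[0,0,0.02,0,0,0,0,0,0.02,0,0,0,0,0,0.02,0,0,0,0,0,0,0,0,0,0,0,0,0,0,0],
)

```text
t: 4.95
tcp_pos: [582.9, 174.0, 39.3]
tcp_rot: [-0.0, 0.956, 0.294, 0.001]
contact_force: [-1.5, -0.4, 0.9]
width: 0.1
gripper_force: 0.5
```

```bash
python3 -c "
from h import *
rep(-84,-70,37)"
```

```text
t 4.95 p [582.9 174.   39.3] house [-85.3 -70.5] F [-1.49 -0.44  0.86] w 0.1 j [ 0.29  0.47 -0.29  0.82  0.    2.83]
turn [-0.    -0.002  0.   ]
goal [582.2 172.9  37. ] delta/100 [-0.013  0.005  0.023]
```

play_rows(
  deltas=[0,0,0.012,0,0,0,0,0,0.011,0,0,0,0,0,0,0,0,0,0,0,0,0,0,0],
)

```text
t: 5.35
tcp_pos: [583.0, 174.0, 37.1]
tcp_rot: [-0.0, 0.956, 0.294, 0.001]
contact_force: [0.4, 0.0, 2.7]
width: 0.1
gripper_force: 1.1
```

play_rows(
  deltas=[-0.03,0,0,0,0,0,-0.04,0,0,0,0,0,-0.05,0,0,0,0,0,-0.05,0,0,0,0,0,-0.05,0,0,0,0,0],
)

```text
t: 5.85
tcp_pos: [564.4, 161.4, 37.1]
tcp_rot: [-0.0, 0.956, 0.294, 0.001]
contact_force: [-0.4, 1.3, 2.3]
width: 0.1
gripper_force: 0.8
```

```bash
python3 -c "
from h import *
rep(52,-70,37)"
```

```text
t 5.85 p [564.4 161.4  37.1] house [-62.8 -70.4] F [-0.36  1.28  2.33] w 0.1 j [ 0.28  0.43 -0.35  0.79  0.    2.82]
turn [ 0.    -0.002  0.   ]
goal [469.7  96.5  37. ] delta/100 [-1.148e+00  4.000e-03  1.000e-03]
```

play_rows(
  deltas=[-0.05,0,0,0,0,0,-0.05,0,0,0,0,0,-0.05,0,0,0,0,0,-0.05,0,0,0,0,0,-0.05,0,0,0,0,0],
)

```text
t: 6.35
tcp_pos: [543.8, 147.3, 37.0]
tcp_rot: [-0.0, 0.956, 0.294, 0.001]
contact_force: [1.6, 1.5, 1.4]
width: -0.2
gripper_force: 1.2
```

play_rows(
  deltas=[-0.05,0,0,0,0,0,-0.05,0,0,0,0,0,-0.05,0,0,0,0,0,-0.05,0,0,0,0,0,-0.05,0,0,0,0,0],
)

```text
t: 6.85
tcp_pos: [522.6, 133.1, 36.6]
tcp_rot: [-0.0, 0.956, 0.294, 0.0]
contact_force: [2.0, 1.4, 2.0]
width: -0.1
gripper_force: 1.0
```

```bash
python3 -c "
from h import *
rep(52,-70,37)
c=read_camera('scene');b=c['image'][160:265,280:385]
cv2.imwrite('pics/m2.png',cv2.resize(b,None,fx=5,fy=5,interpolation=cv2.INTER_CUBIC))"
```

```text
t 6.85 p [522.6 133.1  36.6] house [-12.4 -70.6] F [1.98 1.37 2.04] w -0.1 j [ 0.25  0.36 -0.46  0.75  0.    2.79]
turn [-0.    -0.001  0.   ]
goal [469.7  96.5  37. ] delta/100 [-0.644  0.006 -0.004]
```

View pics/m2.png

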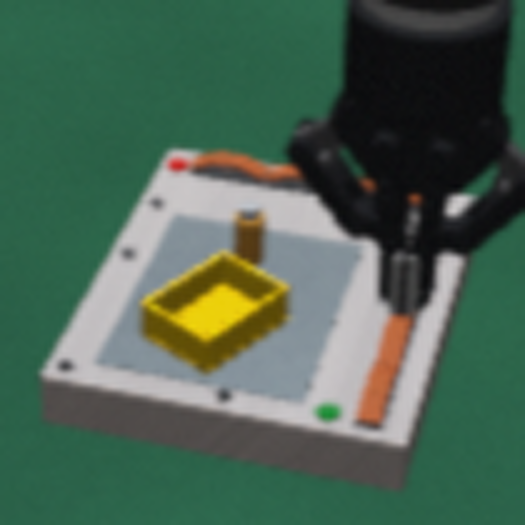

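The fingertips are on the line, just past strip 2. The red dot (178,165) and green dot (328,412) have not moved, so the housing is still in place.

play_rows(
  deltas=[-0.05,0,-0.003,0,0,0,-0.05,0,0,0,0,0,-0.05,0,0,0,0,0,-0.05,0,0,0,0,0,-0.05,0,0,0,0,0],
)

```text
t: 7.4
tcp_pos: [502.3, 119.2, 37.2]
tcp_rot: [-0.0, 0.956, 0.294, 0.001]
contact_force: [1.2, 1.1, 2.2]
width: 0.3
gripper_force: 1.1
```

play_rows(
  deltas=[-0.05,0,0,0,0,0,-0.05,0,0,0,0,0,-0.05,0,0,0,0,0,-0.05,0,0,0,0,0,-0.05,0,0,0,0,0],
)

```text
t: 7.9
tcp_pos: [481.9, 105.4, 37.1]
tcp_rot: [-0.0, 0.956, 0.294, 0.001]
contact_force: [2.9, 2.4, 2.4]
width: -0.2
gripper_force: 1.5
```

play_rows(
  deltas=[-0.05,0,0,0,0,0,-0.05,0,0,0,0,0,-0.05,0,0,0,0,0,-0.05,0,0,0,0,0,-0.05,0,0,0,0,0],
)

```text
t: 8.4
tcp_pos: [461.0, 91.2, 37.1]
tcp_rot: [-0.0, 0.956, 0.294, 0.001]
contact_force: [1.3, 0.8, 1.9]
width: -0.5
gripper_force: 1.1
```

play_rows(
  deltas=[-0.05,0,0,0,0,0,-0.05,0,0,0,0,0,-0.05,0,0,0,0,0,-0.04,0,0,0,0,0,-0.02,0,0,0,0,0],
)

```text
t: 8.9
tcp_pos: [442.9, 79.2, 36.7]
tcp_rot: [-0.0, 0.956, 0.294, 0.0]
contact_force: [0.6, 0.6, 0.1]
width: -0.2
gripper_force: 0.0
```

```bash
python3 -c "
from h import *
rep(90,-70,37)"
```

```text
t 8.9 p [442.9  79.2  36.7] house [ 83.9 -70.7] F [0.65 0.57 0.15] w -0.2 j [ 0.18  0.22 -0.67  0.69  0.    2.72]
turn [-0.001 -0.    -0.   ]
goal [438.2  75.1  37. ] delta/100 [-0.061  0.007 -0.003]
```

play_rows(
  deltas=[-0.04,0,-0.002,0,0,0,-0.02,0,0,0,0,0,0,0.03,0,0,0,0,0,0.04,0,0,0,0,0,0.05,0,0,0,0],
)

```text
t: 9.4
tcp_pos: [446.2, 66.1, 37.3]
tcp_rot: [-0.0, 0.956, 0.294, 0.001]
contact_force: [-0.9, 1.5, 0.5]
width: -0.1
gripper_force: 0.5
```

```bash
python3 -c "
from h import *
rep(90,50,37)"
```

```text
t 9.4 p [446.2  66.1  37.3] house [ 88.5 -58.1] F [-0.87  1.48  0.49] w -0.1 j [ 0.15  0.22 -0.67  0.69  0.    2.69]
turn [ 0.    -0.002  0.   ]
goal [505.6 -24.1  37. ] delta/100 [-0.015  1.081  0.003]
```

play_rows(
  deltas=[-0.01,0.05,0,0,0,0,0,0.05,0,0,0,0,0,0.05,0,0,0,0,0,0.05,0,0,0,0,0,0.05,0,0,0,0],
)

```text
t: 9.9
tcp_pos: [459.3, 44.7, 37.3]
tcp_rot: [-0.0, 0.956, 0.294, 0.001]
contact_force: [-1.0, 1.0, 2.1]
width: 0.1
gripper_force: 1.1
```

play_rows(
  deltas=[0,0.05,0,0,0,0,0,0.05,0,0,0,0,0,0.05,0,0,0,0,0,0.05,0,0,0,0,0,0.05,0,0,0,0],
)

```text
t: 10.4
tcp_pos: [472.8, 24.3, 37.1]
tcp_rot: [-0.001, 0.956, 0.294, 0.0]
contact_force: [-1.7, 2.4, 1.8]
width: 0.0
gripper_force: 1.5
```

```bash
python3 -c "
from h import *
rep(90,50,37)
c=read_camera('scene');b=c['image'][160:265,280:385]
cv2.imwrite('pics/m3.png',cv2.resize(b,None,fx=5,fy=5,interpolation=cv2.INTER_CUBIC))"
```

```text
t 10.4 p [472.8  24.3  37.1] house [89.9 -8.5] F [-1.74  2.42  1.76] w 0.0 j [ 0.05  0.25 -0.62  0.7   0.    2.6 ]
turn [-0.001 -0.002  0.   ]
goal [505.6 -24.1  37. ] delta/100 [-0.001  0.585  0.001]
```

View pics/m3.png

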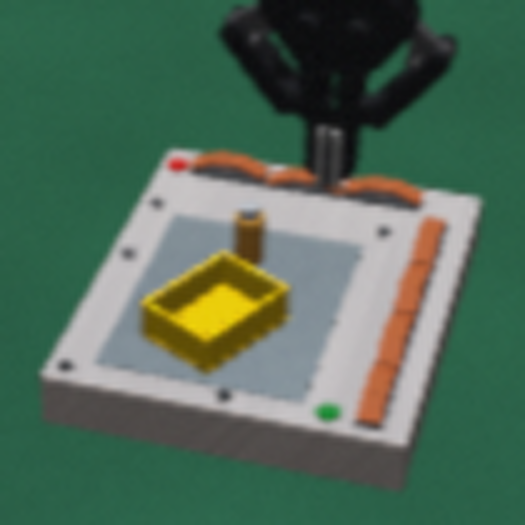

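The housing is still in place, with the dots at (178,165) and (328,412). The fingers are on strip 6 and strip 5 has sprung back. On to strip 7, 58 mm further.

play_rows(
  deltas=[0,0.05,0,0,0,0,0,0.05,0,0,0,0,0,0.05,0,0,0,0,0,0.05,0,0,0,0,0,0.05,0,0,0,0],
)

```text
t: 10.95
tcp_pos: [487.4, 3.3, 37.3]
tcp_rot: [-0.0, 0.956, 0.294, 0.001]
contact_force: [-0.7, 1.8, 2.3]
width: 0.1
gripper_force: 1.1
```

play_rows(
  deltas=[0,0.05,0,0,0,0,0,0.05,0,0,0,0,0,0.05,0,0,0,0,0,0.05,0,0,0,0,0,0.05,0,0,0,0],
)

```text
t: 11.45
tcp_pos: [501.2, -17.2, 37.2]
tcp_rot: [-0.0, 0.956, 0.294, 0.001]
contact_force: [-0.4, 1.6, 2.2]
width: 0.1
gripper_force: 1.1
```

play_rows(
  deltas=[0,0.05,0,0,0,0,0,0.03,0,0,0,0,0,0,0,0,0,0,0,0,0,0,0,0],
)

```text
t: 11.85
tcp_pos: [506.3, -24.2, 37.4]
tcp_rot: [0.001, 0.956, 0.294, 0.001]
contact_force: [0.5, -0.6, 2.1]
width: 0.1
gripper_force: 1.0
```

```bash
python3 -c "
from h import *
rep(90,50,37)
c=read_camera('scene');b=c['image'][160:265,280:385]
cv2.imwrite('pics/m4.png',cv2.resize(b,None,fx=5,fy=5,interpolation=cv2.INTER_CUBIC))"
```

```text
t 11.85 p [506.3 -24.2  37.4] house [89.5 50.4] F [ 0.45 -0.61  2.06] w 0.1 j [-0.05  0.31 -0.54  0.72 -0.    2.5 ]
turn [ 0.002 -0.002 -0.   ]
goal [505.6 -24.1  37. ] delta/100 [-0.005 -0.004  0.004]
```

View pics/m4.png

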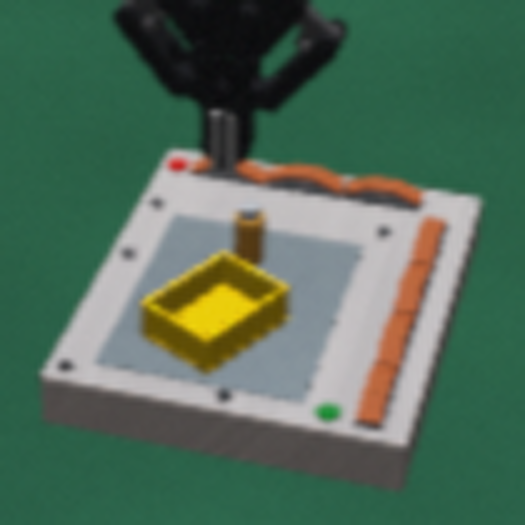

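The fingers rest on strip 7 at about (222,170), pressing with roughly 2 N. The other strips are up, and the housing and the other items haven't moved. Handing in.

```bash
python3 -c "
from bench import *
print(finish_job())"
```

```text
the job is handed in; nothing more can be done
None
```

I ran the fingertips over all seven strips in order, about 3 mm deep with about 2 N downward force. The job is handed in with them resting on strip 7 only, and the housing had not visibly moved in the last camera view; no verdict came back.

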